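# Set a brass bar blank against the stop of a pivot jig and latch it

## Robot

A 7-joint arm with a two-finger parallel gripper is mounted at the origin on the work surface. World frame = base frame: x ahead of the robot, y to its left, z up, the work surface at z = 0. Lengths are in m, angles in rad, forces in N, time in s.
With the tool pointing down it reaches from about 0.35 to 0.9 m from the base axis. Payload 7.2 kg.
Tool frame: the origin (TCP) lies at the very end of the fingers, on their centre line; the grasp point (between the pads) lies 19 mm behind it (ctrl.grip_point_offset is the distance from the TCP to the grasp point, in m); z points along the fingers, y is the line along which they close (so a half turn about z gives the same grasp; the last joint's range is limited). The gripper opens to 88 mm and grips with 3 to 60 N. Pads are 20 mm wide; open, the fingers measure 115 mm over their backs; the gripper's body (75 mm by 178 mm) begins 61 mm behind the grasp point.
Start: joints at [1.091, 0.411, -0.013, 1.596, 0.006, 1.134, -0.082], TCP at [0.25, -0.573, 0.223] pointing down, gripper open.
Joint ranges: [-2.95, 2.95], [-0.29, 1.99], [-1.47, 1.44], [0.14, 2.54], [-1.03, 4.17], [0.13, 1.85], [-2.86, 2.86]. Speed limits (rad/s): [2.39, 2.39, 3.01, 3.01, 3.14, 3.14, 3.14].

## Interface

Orientations are given as a unit quaternion [w, x, y, z].
In Python, from workcell import ctrl gives the robot as it stands.
- The arm moves only by the tool drive_tool, never from a script. Its argument "series" is a list of rows, each a list of 3 entries, a list of its own where there are three numbers: the turn, a rotation vector about the tool's x, y, z in degrees, then the shift along the tool's x, y, z in mm, then the opening, from 0 (shut) to 1 (fully open). In form: [[[rx, ry, rz], [dx, dy, dz], jaw], ...]. A call has 1 to 12 rows; each row shifts and turns the commanded pose from where the row before left it, along the tool's axes as they then stand; what a row does not reach is not made up. A row lasts 1/10 s, in which the tool goes at most 50 mm and 8.59 degrees, less where a joint would pass 70% of its speed; a pose out of reach is approached as far as the arm can. A call with a gripper value outside its range is refused whole. The fingers move at their own pace and stop on an object; the grip force is fixed at half the most. Time passes only in rows, so rows that do not move let the fingers close. It gives the time, the measured TCP pose, the force, the opening and the grip force at its end, in the units of the state.
- ctrl.get_obs(): the state, without advancing time (a new reading comes with each control period).
- ctrl.grab_frame(name): name is "scene" or "top"; returns a dict with "color" (480x640x3 uint8, red, green, blue), "mtx" (3x3 intrinsics, pixels), "pose" (4x4, takes a point from camera to world coordinates). Camera axes: x right, y up, looking along -z (the intrinsics and any distortion apply to the point x, -y, -z); pixel columns grow to the right and rows downward; lengths in m; the calibration is good to about 2 mm. A picture is of the moment at which its call begins. There is no depth.
- ctrl.finish_job(): hands the job in; it is judged then, once.
The state is a dict: "time": time; "joint_pos": joint angles; "joint_velocities": joint speeds; "joint_torque": joint torques, N m; "tcp_pos": TCP position; "tool_rot": TCP orientation; "contact_force": force on the tool from outside, world axes, zero at the start; "torque": the same for the moment, N m; "opening": finger opening in m; "finger_force": force on a finger pad.
Only numpy, scipy, OpenCV 4.12 (cv2) and the standard library are available. Lean on these libraries where they do the work, as an engineer would, in place of code of your own. Each camera call takes 0.05 s, during which the arm holds its last target. There are 200 camera calls.

## Task

The brass bar sits with its hole on the pin of the jig plate: swing its free end round until the bar's side lies fully home on the copper pad of the blue stop, and keep it pressed there for a good second with about 10 N at the pad, never more than 16 N, because the copper marks. Then flip the red keeper over the bar and press it gently fully down, so that the bar stays locked against the pad on its pin, and let go of everything. Leave the red bin, the jar and the file where they are.

Things in the scene. Friction and masses are not known exactly. Their poses are not given: they have to be found in the camera images.
- jig: Fixed dark steel plate, ground and oiled (slippery), 270 x 235 mm, 16 mm thick, lying on the bench; an upright steel pin of 8 mm diameter rises 22 mm from its top. Origin on the pin's axis, on the bench; the plate spans x -165..105 mm and y -30..205 mm in its own axes, z up. The brass ticks on it are decoration.
- pin (a point): Foot of the pin: pin axis, on the plate's top.
- stop: Blue block fixed on the plate at a varying angle about the pin. Origin on the pin's axis at the plate's top, z up; +y: the direction in which the home bar points. Block: x 16..66, y 98..142 mm, 13 mm high. A rigid copper pad, 16 mm long (y 112..128), 13 high, stands out of its -x side; a screw has set its face somewhere at x = 6..12 mm: not measured, find it by feel.
- bar: Loose brass bar 192 x 18 x 10 mm, about 0.27 kg, flat on the plate, its 9 mm hole over the pin. Origin: hole centre, underside; +y to the free end at 180 mm; its +x side meets the pad. Starts turned 0.45 to 0.8 rad counter-clockwise (from above) from home. Slides easily on the oiled plate (under 1 N). A push at r from the pin loads the pad by push x r / 120 mm, less 1 to 2 N.
- bar_end (a point): Middle of the top edge of the bar's free end, 180 mm from the hole.
- bar_edge (a point): Point on the bar's +x side (x = 9 mm), half its thickness up, 120 mm from the hole: it touches the copper pad's middle when the bar is home.
- keeper (a joint): Red keeper's hinge angle: 0 = closed, level over the bar; 1.57 = upright; starts 1.6 to 1.95, leaning away. Hinge along the stop's y, at y 120, z 20 mm, 33 mm behind (+x) the pad's face; moves with the pad. Stiff (0.06 N m), stays where left. Plate 22 wide, 5 thick, 82 mm long; lip 54..62 mm from the hinge, 16 deep, closes 2.5 mm clear of the home bar's -x side, else lands on it.
- bin: Loose red open bin, 150 x 100 mm, 55 mm high, origin at the centre of its underside. Leave alone.
- jar: Loose small plastic jar, 48 mm diameter, 50 mm high, origin at the centre of its underside. Leave alone.
- file: Loose hand file, about 265 mm long, 22 mm high at its wooden handle (to -x); origin on the bench, 110 mm from the blade's tip. Leave alone.
There are look-alikes about, which are no part of the job. There is more than one size of the bar; the job needs the middle-sized.

How it is judged:
By the outcome, as a careful person would: the job done as asked, in the order asked, and still so for the second after the job is handed in, with the robot touching nothing.
It also fails if it takes over 58 s, if anything falls off the work surface, if the arm or the gripper's body presses on something with over 40 N, if the wrist force passes 120 N, or if a joint passes its speed limit or range.

## Working session

There is one attempt and no reset: what is moved stays moved. The work goes in short steps, Python scripts to look and compute and a tool call to move; the robot and the scene stay as the last step left them, time stands still between calls to the robot, and variables do not carry over. Pictures are saved under pics/ and viewed, at most 10 in all, crops included, and the job is handed in when it is done.

Besides the shell and the picture viewer there is one more tool, called after ">>>" as name([rows], argument=value, ...), one row to a line, values as JSON. drive_tool: Moves the arm, as the interface text tells. Its arguments: {"type":"object","properties":{"series":{"type":"array","items":{"type":"array"}}},"required":["series"]}

```bash
mkdir -p pics; python3 - <<'E'
from workcell import ctrl
import cv2,numpy as np
for n in("top","scene"):
    f=ctrl.grab_frame(n);cv2.imwrite(f"pics/{n}0.png",f["color"][:,:,::-1]);np.savez(f"{n}0.npz",**{k:f[k] for k in("mtx","pose")});print(f.keys(),f["mtx"],f["pose"])
o=ctrl.get_obs();print(o)
E
```

```text
dict_keys(['color', 'mtx', 'pose']) [[444.17477448   0.         322.59116231]
 [  0.         444.17477448 248.82114466]
 [  0.           0.           1.        ]] [[ 0.01760197  0.99358764 -0.11168607  0.31698235]
 [-0.99983971  0.01712595 -0.00522013  0.03630821]
 [-0.00327393  0.11176005  0.99372983  1.20301089]
 [ 0.          0.          0.          1.        ]]
dict_keys(['color', 'mtx', 'pose']) [[524.7738448    0.         328.20197174]
 [  0.         524.7738448  243.25159637]
 [  0.           0.           1.        ]] [[-0.42976679 -0.55962188  0.70860699  1.23257933]
 [ 0.90270648 -0.24844677  0.35127655  0.46014074]
 [-0.02053092  0.79063111  0.61194846  0.7553024 ]
 [ 0.          0.          0.          1.        ]]
{'time': 0.1, 'joint_pos': array([ 1.09081177,  0.41183668, -0.01266838,  1.59694158,  0.00565553,
        1.13433327, -0.08223107]), 'joint_velocities': array([-6.76520104e-04, -3.49109408e-03, -1.53859353e-04, -4.19462273e-03,
        6.09505417e-04,  2.00680606e-03, -5.41917456e-05]), 'joint_torque': array([ 3.42507701e-03, -5.89096749e+01,  6.44077118e-01, -2.91709203e+01,
       -5.38555405e-02,  1.45610727e-02,  7.20242656e-05]), 'tcp_pos': array([ 0.24989348, -0.57236773,  0.22189068]), 'tool_rot': array([-7.03915792e-04,  9.78881083e-01,  2.04429141e-01, -2.35120407e-04]), 'contact_force': array([0.37214749, 0.25486913, 0.25953514]), 'torque': array([0.01731827, 0.01614263, 0.04817498]), 'finger_force': 0.0, 'opening': 0.08790870456456445}
```

View pics/top0.png

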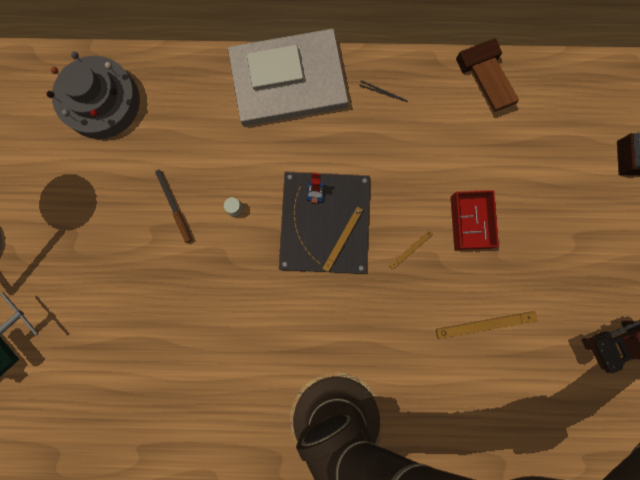

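View pics/scene0.png

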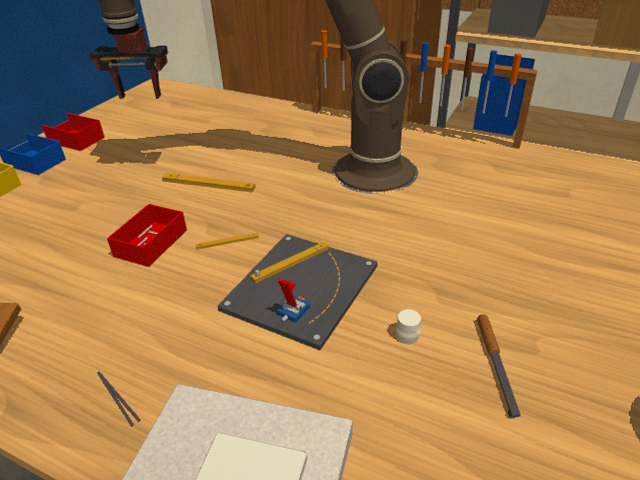

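Brass bars in the top view are at (345,238) on the jig, (411,250) small and (487,325) large. The one on the jig, hole over the pin, is middle-sized and fits the description. Red bin (475,220), jar (233,206) and file (173,205) stay. The keeper is the red flap at (316,180). An enlarged crop comes next to confirm.

```bash
python3 - <<'E'
import cv2,numpy as np
a=cv2.imread("pics/top0.png")[165:280,275:375];b=cv2.imread("pics/scene0.png")[230:350,215:380]
A=cv2.resize(a,(400,460),interpolation=cv2.INTER_CUBIC)
B=cv2.resize(b[:, 0:100],(400,480),interpolation=cv2.INTER_CUBIC)
c=np.zeros((480,800,3),np.uint8);c[:460,:400]=A;c[:,400:]=cv2.resize(b[0:120,0:165],None,fx=4,fy=4,interpolation=cv2.INTER_CUBIC)[0:480,40:440]
cv2.imwrite("pics/crop0.png",c)
E
```

```text
(no output)
```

View pics/crop0.png

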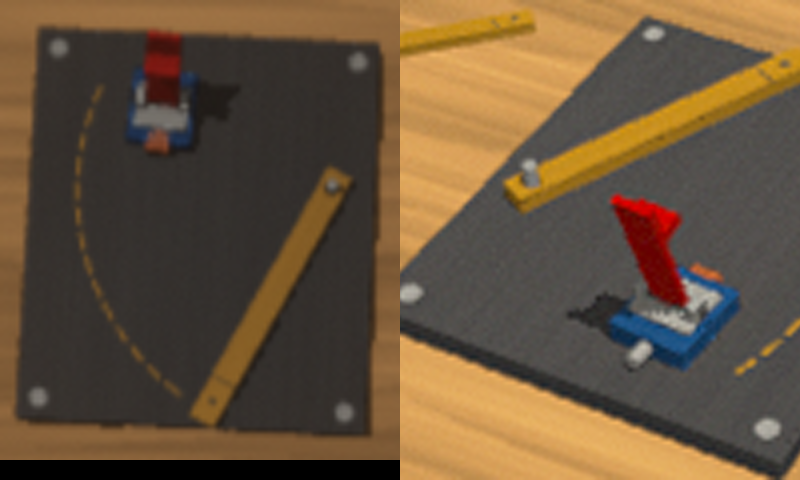

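The crop confirms it. The middle bar has its hole over the pin at crop (333,184), with its free end at (202,420). The stop's copper pad faces the bar at (157,143), and the keeper is upright and leaning away.

```bash
cat >h.py <<'E'
import numpy as np
def ray(n,u,v,z):
    f=np.load(n+"0.npz");K,T=f["mtx"],f["pose"]
    d=T[:3,:3]@np.array([(u-K[0,2])/K[0,0],-(v-K[1,2])/K[1,1],-1.]);o=T[:3,3]
    return o+d*(z-o[2])/d[2]
def crop(cx,cy,z): return ray("top",275+cx/4-.4,165+cy/4-.4,z)
E
python3 - <<'E'
from h import *
np.set_printoptions(precision=4,suppress=True)
for n,cx,cy,z in [("pintip",333,184,.038),("end1",190,413,.026),("end2",214,427,.026),("hole1",328,166,.026),("hole2",352,180,.026),
 ("blFL",127,138,.029),("blFR",194,146,.029),("blBL",135,70,.029),("blBR",200,75,.029),("padfaceL",146,150,.020),("padfaceR",168,152,.020),
 ("plTL",38,28,.016),("plTR",382,45,.016),("plBL",17,418,.016),("plBR",370,436,.016)]: print(n,crop(cx,cy,z))
s=lambda cx,cy,z:ray("scene",215+(cx-400+40)/4-.4,230+cy/4-.4,z)
print("pintip scene",s(529,162,.038)); print("padtop mid scene",s(708,270,.029))
E
```

```text
pintip [ 0.552  -0.0497  0.038 ]
end1 [0.3984 0.0429 0.026 ]
end2 [0.3894 0.0268 0.026 ]
hole1 [ 0.5667 -0.0471  0.026 ]
hole2 [ 0.5574 -0.0633  0.026 ]
blFL [0.583  0.0886 0.029 ]
blFR [0.5782 0.0434 0.029 ]
blBL [0.6299 0.0842 0.029 ]
blBR [0.6272 0.0402 0.029 ]
padfaceL [0.5769 0.0759 0.02  ]
padfaceR [0.5758 0.061  0.02  ]
plTL [0.6617 0.1519 0.016 ]
plTR [ 0.6537 -0.084   0.016 ]
plBL [0.3938 0.1586 0.016 ]
plBR [ 0.3858 -0.0775  0.016 ]
pintip scene [ 0.5463 -0.0492  0.038 ]
padtop mid scene [0.572  0.0702 0.029 ]
```

>>> drive_tool([
  [[0,0,7.25],[0,0,0],0],
  [[0,0,7.25],[0,0,0],0],
  [[0,0,7.25],[0,0,0],0],
  [[0,0,7.25],[0,0,0],0],
  [[0,0,0],[6.5,-41,0],0],
  [[0,0,0],[6.5,-41,0],0],
  [[0,0,0],[6.5,-41,0],0],
  [[0,0,0],[6.5,-41,0],0],
  [[0,0,0],[6.5,-41,0],0],
  [[0,0,0],[6.5,-41,0],0],
  [[0,0,0],[6.5,-41,0],0],
  [[0,0,0],[6.5,-41,0],0],
])

```text
time: 1.3
tcp_pos: [0.3327, -0.2494, 0.2225]
tool_rot: [0.0, 0.999, -0.047, -0.0]
contact_force: [1.1, -0.3, 0.2]
opening: 0.0005
finger_force: 0.0
```

```bash
cat >>h.py <<'E'
from scipy.spatial.transform import Rotation as R
P=np.array([.5515,-.0505,.016]);A=np.radians(-5.4)
def st():
    from workcell import ctrl
    o=ctrl.get_obs();c,s=np.cos(A),np.sin(A);M=np.array([[c,s,0],[-s,c,0],[0,0,1]])
    X=R.from_quat(o["tool_rot"],scalar_first=True).as_matrix()
    print("t",round(o["time"],2),"stop-frame mm",np.round(M@(o["tcp_pos"]-P)*1e3,1),"F",np.round(M@o["contact_force"],2),
     "toolx deg",np.round(np.degrees(np.arctan2(X[1,0],X[0,0])),2),"z",np.round(M@X[:,2],3),"open",round(o["opening"]*1e3,1),"q",np.round(o["joint_pos"],2))
E
python3 -c "from h import *;st()"
```

```text
t 1.3 stop-frame mm [-199.1 -218.6  206.5] F [ 1.11 -0.15  0.18] toolx deg -5.41 z [-0. -0. -1.] open 0.5 q [ 0.63  0.06 -0.11  2.06  0.01  1.02 -1.15]
```

>>> drive_tool([
  [[0,0,0],[6,-41,0],0],
  [[0,0,0],[6,-41,0],0],
  [[0,0,0],[6,-41,0],0],
  [[0,0,0],[6,-41,0],0],
  [[0,0,0],[6,-41,0],0],
  [[0,0,0],[4,-25,0],0],
  [[0,0,0],[0,0,45],0],
  [[0,0,0],[0,0,45],0],
  [[0,0,0],[0,0,45],0],
  [[0,0,0],[0,0,40],0],
  [[0,0,0],[0,0,10],0],
  [[0,0,0],[0,0,0],0],
])

```text
time: 2.5
tcp_pos: [0.3872, -0.0252, 0.0368]
tool_rot: [-0.0, 0.999, -0.047, -0.002]
contact_force: [-1.3, -0.5, 0.1]
opening: 0.0004
finger_force: 0.0
```

```bash
python3 -c "
from h import *;st()
from workcell import ctrl;import cv2
f=ctrl.grab_frame('top');cv2.imwrite('pics/t1.png',cv2.resize(f['color'][160:300,265:385,::-1],None,fx=4,fy=4,interpolation=2))"
```

```text
t 2.5 stop-frame mm [-165.9    9.8   20.8] F [-1.26 -0.59  0.13] toolx deg -5.38 z [-0.004 -0.    -1.   ] open 0.4 q [ 0.25  0.34 -0.35  2.3   0.22  0.54 -1.95]
```

View pics/t1.png

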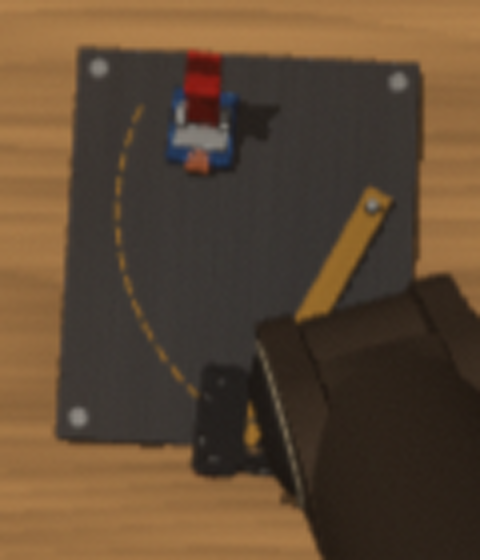

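>>> drive_tool([
  [[0,0,0],[0,0,9],0],
  [[0,0,0],[0,0,8],0],
  [[0,0,0],[0,0,0],0],
  [[0,0,0],[4.5,-14.5,0],0],
  [[0,0,0],[4.5,-14.5,0],0],
  [[0,0,0],[6,-14.5,0],0],
  [[0,0,0],[6,-14.5,0],0],
  [[0,0,0],[6,-14.5,0],0],
  [[0,0,0],[9,-11.5,0],0],
  [[0,0,0],[9,-11.5,0],0],
  [[0,0,0],[9,-11.5,0],0],
  [[0,0,0],[0,0,0],0],
])

```text
time: 3.75
tcp_pos: [0.454, 0.0779, 0.0209]
tool_rot: [-0.001, 0.999, -0.046, 0.001]
contact_force: [-0.3, -0.2, 0.2]
opening: 0.0006
finger_force: 0.0
```

```bash
python3 -c "from h import *;st()"
```

```text
t 3.75 stop-frame mm [-109.1  118.6    4.9] F [-0.28 -0.21  0.19] toolx deg -5.33 z [ 0.002  0.001 -1.   ] open 0.6 q [-0.    0.46 -0.33  2.15  0.27  0.57 -2.19]
```

>>> drive_tool([
  [[0,0,0],[11,-8,0.5],0],
  [[0,0,0],[11,-8,0.5],0],
  [[0,0,0],[11,-8,0],0],
  [[0,0,0],[9,-4,0],0],
  [[0,0,0],[9,-4,0],0],
  [[0,0,0],[9,-4,0],0],
  [[0,0,0],[5,-1.5,0],0],
  [[0,0,0],[4,-1,0],0],
  [[0,0,0],[2,0,0],0],
  [[0,0,0],[0,0,0],0],
  [[0,0,0],[0,0,0],0],
])

```text
time: 4.85
tcp_pos: [0.5264, 0.1076, 0.0197]
tool_rot: [0.0, 0.999, -0.047, 0.0]
contact_force: [0.1, -0.4, -0.3]
opening: 0.0004
finger_force: 0.0
```

```bash
python3 -c "
from h import *;st()
from workcell import ctrl;import cv2
f=ctrl.grab_frame('top');g=ctrl.grab_frame('scene')
a=cv2.resize(f['color'][165:275,275:375,::-1],(400,440),interpolation=2);b=cv2.resize(g['color'][230:340,220:320,::-1],(400,440),interpolation=2)
cv2.imwrite('pics/t2.png',np.hstack([a,b]))"
```

```text
t 4.85 stop-frame mm [-39.9 155.    3.7] F [ 0.18 -0.34 -0.31] toolx deg -5.41 z [ 0. -0. -1.] open 0.4 q [-0.05  0.55 -0.32  1.97  0.27  0.66 -2.2 ]
```

View pics/t2.png

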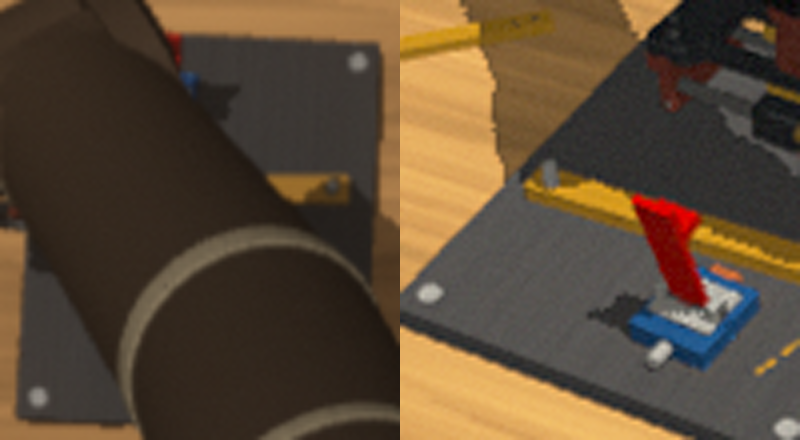

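>>> drive_tool([
  [[0,0,0],[3,-1,0],0],
  [[0,0,0],[3,-1,0],0],
  [[0,0,0],[3,-1,0],0],
  [[0,0,0],[2,0,0],0],
  [[0,0,0],[1,0,0],0],
  [[0,0,0],[1,0,0],0],
  [[0,0,0],[0,0,0],0],
  [[0,0,0],[0,0,0],0],
])

```text
time: 5.75
tcp_pos: [0.5398, 0.1094, 0.0197]
tool_rot: [0.0, 0.999, -0.047, 0.0]
contact_force: [-0.1, -0.5, 0.5]
opening: 0.0007
finger_force: 0.0
```

```bash
python3 -c "from h import *;st()"
```

```text
t 5.75 stop-frame mm [-26.7 158.1   3.7] F [-0.01 -0.47  0.49] toolx deg -5.41 z [ 0. -0. -1.] open 0.7 q [-0.05  0.57 -0.32  1.93  0.27  0.68 -2.19]
```

>>> drive_tool([
  [[0,0,0],[0.5,0,0],0],
  [[0,0,0],[0.5,0,0],0],
  [[0,0,0],[0.5,0,0],0],
  [[0,0,0],[0.5,0,0],0],
  [[0,0,0],[0,0,0],0],
])

```text
time: 6.25
tcp_pos: [0.5418, 0.1093, 0.0196]
tool_rot: [-0.0, 0.999, -0.047, 0.0]
contact_force: [0.5, -0.1, 0.3]
opening: 0.0004
finger_force: 0.1
```

```bash
python3 -c "from h import *;st()"
```

```text
t 6.25 stop-frame mm [-24.7 158.2   3.6] F [ 0.49 -0.04  0.31] toolx deg -5.41 z [ 0.  0. -1.] open 0.4 q [-0.05  0.57 -0.32  1.93  0.27  0.68 -2.19]
```

Tracking is accurate, so I'll feel for contact in 1.5 mm chunks.

>>> drive_tool([
  [[0,0,0],[0.5,0,0],0],
  [[0,0,0],[0.5,0,0],0],
  [[0,0,0],[0.5,0,0],0],
  [[0,0,0],[0,0,0],0],
])

```text
time: 6.65
tcp_pos: [0.5433, 0.1092, 0.0196]
tool_rot: [-0.0, 0.999, -0.047, 0.0]
contact_force: [1.0, 0.9, 0.1]
opening: 0.0005
finger_force: 0.1
```

>>> drive_tool([
  [[0,0,0],[0.4,0,0],0],
  [[0,0,0],[0.4,0,0],0],
  [[0,0,0],[0,0,0],0],
])

```text
time: 6.95
tcp_pos: [0.5441, 0.1091, 0.0196]
tool_rot: [0.0, 0.999, -0.047, 0.0]
contact_force: [0.6, 0.6, 0.2]
opening: 0.0004
finger_force: 0.1
```

>>> drive_tool([
  [[0,0,0],[0.4,0,0],0],
  [[0,0,0],[0.4,0,0],0],
  [[0,0,0],[0.4,0,0],0],
  [[0,0,0],[0,0,0],0],
])

```text
time: 7.35
tcp_pos: [0.5452, 0.1089, 0.0196]
tool_rot: [0.0, 0.999, -0.047, 0.0]
contact_force: [-0.7, 0.6, 0.2]
opening: 0.0003
finger_force: 0.1
```

>>> drive_tool([
  [[0,0,0],[0.4,0,0],0],
  [[0,0,0],[0.4,0,0],0],
  [[0,0,0],[0,0,0],0],
])

```text
time: 7.65
tcp_pos: [0.5461, 0.1089, 0.0197]
tool_rot: [-0.0, 0.999, -0.047, 0.0]
contact_force: [0.7, -0.3, -0.3]
opening: 0.0006
finger_force: 0.1
```

>>> drive_tool([
  [[0,0,0],[0.4,0,0],0],
  [[0,0,0],[0.4,0,0],0],
  [[0,0,0],[0,0,0],0],
])

```text
time: 7.95
tcp_pos: [0.5469, 0.1088, 0.0196]
tool_rot: [-0.0, 0.999, -0.047, 0.0]
contact_force: [-0.5, -0.8, 0.4]
opening: 0.0004
finger_force: 0.1
```

>>> drive_tool([
  [[0,0,0],[0.4,0,0],0],
  [[0,0,0],[0.4,0,0],0],
  [[0,0,0],[0.2,0,0],0],
  [[0,0,0],[0,0,0],0],
])

```text
time: 8.35
tcp_pos: [0.5478, 0.1087, 0.0196]
tool_rot: [0.0, 0.999, -0.047, 0.0]
contact_force: [-0.3, 1.0, 0.1]
opening: 0.0004
finger_force: 0.2
```

>>> drive_tool([
  [[0,0,0],[0.4,0,0],0],
  [[0,0,0],[0.4,0,0],0],
  [[0,0,0],[0.2,0,0],0],
  [[0,0,0],[0,0,0],0],
])

```text
time: 8.75
tcp_pos: [0.548, 0.1087, 0.0196]
tool_rot: [0.0, 0.999, -0.047, -0.001]
contact_force: [-3.5, 0.6, 3.9]
opening: 0.0003
finger_force: 2.4
```

>>> drive_tool([
  [[0,0,0],[0.3,0,0],0],
  [[0,0,0],[0,0,0],0],
])

```text
time: 8.95
tcp_pos: [0.5481, 0.1087, 0.0196]
tool_rot: [0.0, 0.999, -0.047, -0.001]
contact_force: [-5.5, 0.9, 4.6]
opening: 0.0005
finger_force: 3.0
```

```bash
python3 -c "from h import *;st()"
```

```text
t 8.95 stop-frame mm [-18.3 158.2   3.6] F [-5.52  0.35  4.56] toolx deg -5.39 z [-0.002 -0.    -1.   ] open 0.5 q [-0.04  0.58 -0.31  1.91  0.27  0.69 -2.18]
```

>>> drive_tool([
  [[0,0,0],[0.3,0,0],0],
  [[0,0,0],[0.2,0,0],0],
  [[0,0,0],[0,0,0],0],
])

```text
time: 9.25
tcp_pos: [0.5482, 0.1087, 0.0195]
tool_rot: [0.0, 0.999, -0.047, -0.001]
contact_force: [-6.7, 0.5, 6.1]
opening: 0.0007
finger_force: 3.7
```

>>> drive_tool([
  [[0,0,0],[0.3,0,0],0],
  [[0,0,0],[0.2,0,0],0],
  [[0,0,0],[0,0,0],0],
  [[0,0,0],[0,0,0],0],
])

```text
time: 9.65
tcp_pos: [0.5482, 0.1087, 0.0195]
tool_rot: [0.0, 0.999, -0.047, -0.002]
contact_force: [-8.7, 1.8, 6.9]
opening: 0.0005
finger_force: 4.4
```

>>> drive_tool([
  [[0,0,0],[0,0,0],0],
  [[0,0,0],[0,0,0],0],
])

```text
time: 9.85
tcp_pos: [0.5482, 0.1087, 0.0195]
tool_rot: [0.0, 0.999, -0.047, -0.002]
contact_force: [-7.9, 1.2, 7.3]
opening: 0.0008
finger_force: 4.4
```

>>> drive_tool([
  [[0,0,0],[0.1,0,0],0],
  [[0,0,0],[0,0,0],0],
  [[0,0,0],[0,0,0],0],
  [[0,0,0],[0,0,0],0],
  [[0,0,0],[0,0,0],0],
  [[0,0,0],[0,0,0],0],
])

```text
time: 10.45
tcp_pos: [0.5482, 0.1087, 0.0195]
tool_rot: [0.0, 0.999, -0.047, -0.002]
contact_force: [-9.0, 1.2, 8.1]
opening: 0.0002
finger_force: 4.5
```

>>> drive_tool([
  [[0,0,0],[0,0,0],0],
  [[0,0,0],[0,0,0],0],
  [[0,0,0],[0,0,0],0],
  [[0,0,0],[0,0,0],0],
  [[0,0,0],[0,0,0],0],
  [[0,0,0],[0,0,0],0],
  [[0,0,0],[0,0,0],0],
])

```text
time: 11.15
tcp_pos: [0.5482, 0.1087, 0.0195]
tool_rot: [0.0, 0.999, -0.047, -0.002]
contact_force: [-7.9, 1.6, 7.1]
opening: 0.0004
finger_force: 4.5
```

```bash
python3 -c "from h import *;st()"
```

```text
t 11.15 stop-frame mm [-18.3 158.2   3.5] F [-8.04  0.85  7.12] toolx deg -5.38 z [-0.003 -0.001 -1.   ] open 0.4 q [-0.04  0.58 -0.32  1.91  0.27  0.69 -2.18]
```

>>> drive_tool([
  [[0,0,0],[-0.8,0,0],0],
  [[0,0,0],[-1,0,0],0],
  [[0,0,0],[-2,0,0],0],
  [[0,0,0],[-4,0,0],0],
  [[0,0,0],[-8,0,0],0],
  [[0,0,0],[0,0,-30],0],
  [[0,0,0],[0,0,-40],0],
  [[0,0,0],[0,0,-40],0],
  [[0,0,0],[0,0,-40],0],
  [[0,0,0],[0,0,-10],0],
  [[0,0,0],[0,0,0],0],
])

```text
time: 12.25
tcp_pos: [0.5353, 0.1102, 0.1814]
tool_rot: [-0.0, 0.999, -0.047, 0.002]
contact_force: [-0.3, 0.8, -0.9]
opening: 0.0006
finger_force: 0.0
```

```bash
python3 - <<'E'
from h import *;st()
from workcell import ctrl;import cv2
c,s=np.cos(A),np.sin(A);Mi=np.array([[c,-s,0],[s,c,0],[0,0,1]])
def proj(n,p):
    f=np.load(n+"0.npz");K,T=f["mtx"],f["pose"];q=T[:3,:3].T@(P+Mi@np.array(p)/1e3-T[:3,3])
    return K[0,2]+K[0,0]*q[0]/-q[2],K[1,2]-K[1,1]*q[1]/-q[2]
for ph in (1.6,1.7,1.8,1.9,1.95):
    for y in(109,131):
        t=(42.5-82*np.cos(ph),y,20+82*np.sin(ph))
        u,v=proj("top",t);a,b=proj("scene",t)
        print(ph,y,"top crop",np.round([(u-275)*4,(v-165)*4]),"scene crop",np.round([(a-215)*4+360,(b-230)*4]))
f=ctrl.grab_frame('top');g=ctrl.grab_frame('scene')
a=cv2.resize(f['color'][165:275,275:375,::-1],(400,440),interpolation=2);b=cv2.resize(g['color'][230:340,220:320,::-1],(400,440),interpolation=2)
cv2.imwrite('pics/t3.png',np.hstack([a,b]))
E
```

```text
t 12.25 stop-frame mm [-31.3 158.4 165.4] F [-0.38  0.74 -0.91] toolx deg -5.42 z [ 0.004  0.001 -1.   ] open 0.6 q [ 0.01  0.35 -0.38  1.82  0.15  1.   -2.1 ]
1.6 109 top crop [176.  69.] scene crop [631. 166.]
1.6 131 top crop [141.  65.] scene crop [670. 181.]
1.7 109 top crop [178.  56.] scene crop [621. 177.]
1.7 131 top crop [143.  52.] scene crop [660. 193.]
1.8 109 top crop [179.  44.] scene crop [611. 190.]
1.8 131 top crop [144.  41.] scene crop [651. 205.]
1.9 109 top crop [181.  33.] scene crop [602. 203.]
1.9 131 top crop [146.  30.] scene crop [641. 219.]
1.95 109 top crop [181.  28.] scene crop [597. 210.]
1.95 131 top crop [147.  24.] scene crop [636. 226.]
```

View pics/t3.png

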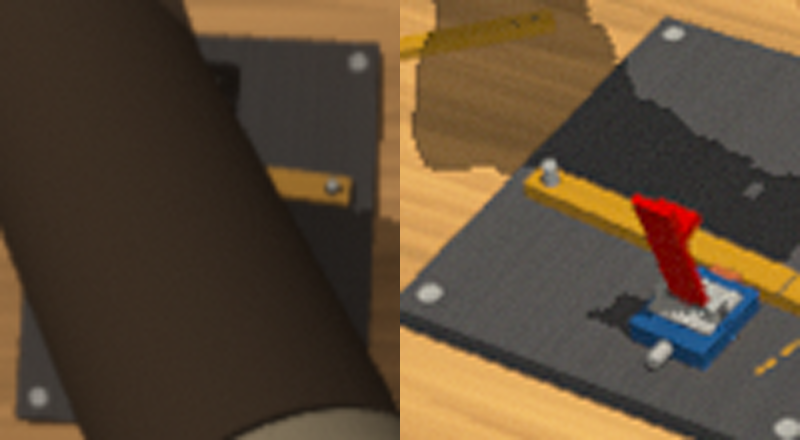

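>>> drive_tool([
  [[0,0,0],[31,9,0],0],
  [[0,0,0],[31,9,0],0],
  [[0,0,0],[31,10,0],0],
  [[0,0,0],[31,10,0],0],
  [[0,0,0],[0,0,0],0],
  [[0,0,0],[0,0,40],0],
  [[0,0,0],[0,0,40],0],
  [[0,0,0],[0,0,15],0],
  [[0,0,0],[0,0,0],0],
  [[0,0,0],[0,0,0],0],
])

```text
time: 13.35
tcp_pos: [0.6545, 0.061, 0.0852]
tool_rot: [-0.0, 0.999, -0.047, 0.0]
contact_force: [0.4, 0.0, -0.5]
opening: 0.0009
finger_force: 0.0
```

```bash
python3 -c "from h import *;st()"
```

```text
t 13.35 stop-frame mm [ 92.  120.7  69.2] F [ 0.37  0.08 -0.52] toolx deg -5.38 z [ 0.  0. -1.] open 0.9 q [ 0.05  0.62 -0.31  1.62  0.23  0.93 -2.01]
```

>>> drive_tool([
  [[0,0,0],[-3,0,-7],0],
  [[0,0,0],[-6,0,-6],0],
  [[0,0,0],[-9,0,0],0],
  [[0,0,0],[-9,0,0],0],
  [[0,0,0],[-9,0,0],0],
  [[0,0,0],[-8,0,1],0],
  [[0,0,0],[-7,0,1],0],
  [[0,0,0],[-6,0,1.5],0],
  [[0,0,0],[-7,0,3],0],
  [[0,0,0],[-6,0,3.5],0],
  [[0,0,0],[-6,0,3.5],0],
  [[0,0,0],[0,0,0],0],
])

```text
time: 14.55
tcp_pos: [0.5772, 0.0676, 0.0833]
tool_rot: [0.0, 0.999, -0.047, -0.001]
contact_force: [-0.1, -0.1, -0.9]
opening: 0.0005
finger_force: 0.0
```

```bash
python3 -c "
from h import *;st()
from workcell import ctrl;import cv2
g=ctrl.grab_frame('scene')
cv2.imwrite('pics/t4.png',cv2.resize(g['color'][210:350,210:370,::-1],None,fx=4,fy=4,interpolation=2))"
```

```text
t 14.55 stop-frame mm [ 14.5 120.   67.3] F [-0.04 -0.12 -0.86] toolx deg -5.38 z [-0.002 -0.001 -1.   ] open 0.5 q [ 0.05  0.52 -0.33  1.82  0.22  0.84 -2.05]
```

View pics/t4.png

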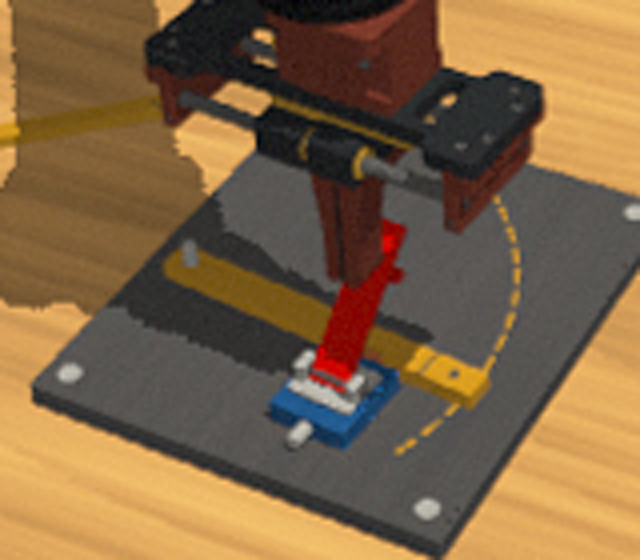

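>>> drive_tool([
  [[0,0,0],[-5,0,4],0],
  [[0,0,0],[-5,0,4],0],
  [[0,0,0],[-4,0,5],0],
  [[0,0,0],[-2.5,0,5],0],
  [[0,0,0],[-2.5,0,5],0],
  [[0,0,0],[-2,0,5],0],
  [[0,0,0],[-2,0,4],0],
  [[0,0,0],[-1,0,3],0],
  [[0,0,0],[0,0,0],0],
  [[0,0,0],[0,0,0],0],
])

```text
time: 15.6
tcp_pos: [0.5547, 0.0699, 0.0491]
tool_rot: [0.0, 0.999, -0.047, -0.0]
contact_force: [0.2, 0.3, -0.2]
opening: 0.0003
finger_force: 0.0
```

```bash
python3 -c "
from h import *;st()
from workcell import ctrl;import cv2
g=ctrl.grab_frame('scene')
cv2.imwrite('pics/t5.png',cv2.resize(g['color'][230:340,220:360,::-1],None,fx=5,fy=5,interpolation=2))"
```

```text
t 15.6 stop-frame mm [ -8.2 120.1  33.1] F [ 0.21  0.3  -0.24] toolx deg -5.41 z [-0. -0. -1.] open 0.3 q [ 0.03  0.53 -0.32  1.9   0.24  0.75 -2.09]
```

View pics/t5.png

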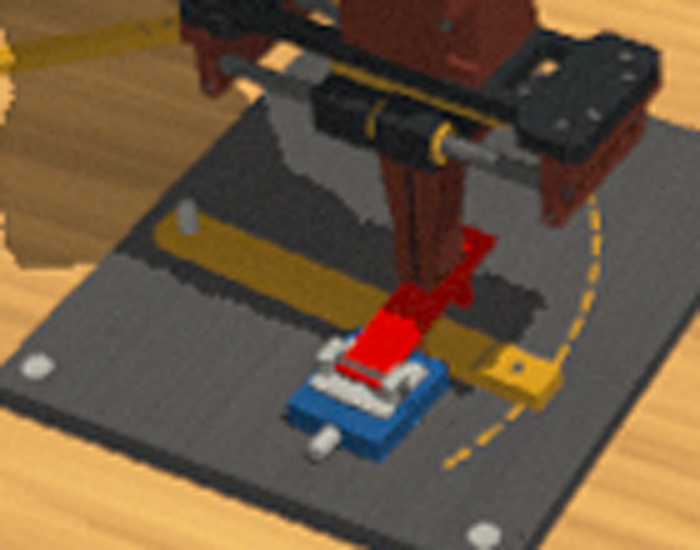

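>>> drive_tool([
  [[0,0,0],[-1,0,1],0],
  [[0,0,0],[0,0,1],0],
  [[0,0,0],[0,0,1],0],
  [[0,0,0],[0,0,1],0],
  [[0,0,0],[0,0,1],0],
  [[0,0,0],[0,0,0],0],
  [[0,0,0],[0,0,0],0],
])

```text
time: 16.35
tcp_pos: [0.5538, 0.07, 0.0441]
tool_rot: [0.0, 0.999, -0.047, 0.0]
contact_force: [0.8, -0.3, -0.4]
opening: 0.0008
finger_force: 0.0
```

```bash
python3 -c "from h import *;st()"
```

```text
t 16.35 stop-frame mm [ -9.1 120.1  28.1] F [ 0.78 -0.23 -0.45] toolx deg -5.4 z [ 0. -0. -1.] open 0.8 q [ 0.03  0.54 -0.32  1.9   0.24  0.74 -2.09]
```

>>> drive_tool([
  [[0,0,0],[0,0,0.7],0],
  [[0,0,0],[0,0,0.7],0],
  [[0,0,0],[0,0,0.6],0],
  [[0,0,0],[0,0,0],0],
  [[0,0,0],[0,0,0],0],
])

```text
time: 16.85
tcp_pos: [0.5538, 0.07, 0.0421]
tool_rot: [0.0, 0.999, -0.047, 0.0]
contact_force: [0.6, -0.5, -0.0]
opening: 0.0008
finger_force: 0.0
```

>>> drive_tool([
  [[0,0,0],[0,0,0.5],0],
  [[0,0,0],[0,0,0.5],0],
  [[0,0,0],[0,0,0],0],
])

```text
time: 17.15
tcp_pos: [0.5538, 0.07, 0.0411]
tool_rot: [0.0, 0.999, -0.047, 0.0]
contact_force: [0.6, 0.0, 1.1]
opening: 0.0006
finger_force: 0.1
```

>>> drive_tool([
  [[0,0,0],[0,0,0.5],0],
  [[0,0,0],[0,0,0.5],0],
  [[0,0,0],[0,0,0],0],
])

```text
time: 17.45
tcp_pos: [0.5537, 0.07, 0.0401]
tool_rot: [0.0, 0.999, -0.047, -0.0]
contact_force: [-0.1, 0.2, 1.0]
opening: 0.0007
finger_force: 0.1
```

>>> drive_tool([
  [[0,0,0],[0,0,0.4],0],
  [[0,0,0],[0,0,0.4],0],
  [[0,0,0],[0,0,0],0],
])

```text
time: 17.75
tcp_pos: [0.5537, 0.07, 0.0393]
tool_rot: [0.0, 0.999, -0.047, -0.0]
contact_force: [-0.2, 0.9, -0.6]
opening: 0.0005
finger_force: 0.0
```

>>> drive_tool([
  [[0,0,0],[0,0,0.4],0],
  [[0,0,0],[0,0,0.4],0],
  [[0,0,0],[0,0,0],0],
])

```text
time: 18.05
tcp_pos: [0.5538, 0.07, 0.0389]
tool_rot: [0.0, 0.999, -0.047, 0.0]
contact_force: [-1.6, 0.3, 3.5]
opening: 0.0007
finger_force: 2.1
```

>>> drive_tool([
  [[0,0,0],[0,0,0.4],0],
  [[0,0,0],[0,0,0.4],0],
  [[0,0,0],[0,0,0],0],
])

```text
time: 18.35
tcp_pos: [0.5538, 0.07, 0.0386]
tool_rot: [0.0, 0.999, -0.047, 0.0]
contact_force: [-3.9, -0.6, 10.6]
opening: 0.0008
finger_force: 5.5
```

```bash
python3 -c "from h import *;st()"
```

```text
t 18.35 stop-frame mm [ -9.  120.2  22.6] F [-3.85 -0.99 10.58] toolx deg -5.4 z [ 0. -0. -1.] open 0.8 q [ 0.03  0.55 -0.32  1.91  0.25  0.72 -2.1 ]
```

The fingertip stopped at 22.6 mm above the plate, which is hinge height plus half the keeper's thickness, so the keeper is level and closed. I'll retreat and check.

>>> drive_tool([
  [[0,0,0],[0,0,-1],0],
  [[0,0,0],[0,0,-4],0],
  [[0,0,0],[0,0,-20],0],
  [[0,0,0],[0,0,-40],0],
  [[0,0,0],[0,0,-45],0],
  [[0,0,0],[0,0,-45],0],
  [[0,0,0],[0,30,-20],0],
  [[0,0,0],[0,40,0],0],
  [[0,0,0],[0,40,0],0],
  [[0,0,0],[0,40,0],0],
  [[0,0,0],[0,40,0],0],
  [[0,0,0],[0,40,0],0],
])

```text
time: 19.55
tcp_pos: [0.5318, -0.1606, 0.2129]
tool_rot: [0.0, 0.999, -0.047, 0.0]
contact_force: [0.6, -0.1, 0.0]
opening: 0.0007
finger_force: 0.0
```

>>> drive_tool([
  [[0,0,0],[0,40,0],0],
  [[0,0,0],[0,40,0],0],
  [[0,0,0],[0,20,0],0],
  [[0,0,0],[0,0,0],0],
  [[0,0,0],[0,0,0],0],
  [[0,0,0],[0,0,0],0],
])

```text
time: 20.15
tcp_pos: [0.5231, -0.2568, 0.2128]
tool_rot: [-0.0, 0.999, -0.046, 0.0]
contact_force: [0.8, -0.1, -0.1]
opening: 0.0008
finger_force: 0.0
```

```bash
python3 -c "
from h import *;st()
from workcell import ctrl;import cv2
f=ctrl.grab_frame('top');g=ctrl.grab_frame('scene')
a=cv2.resize(f['color'][165:275,275:375,::-1],(400,440),interpolation=2);b=cv2.resize(g['color'][240:350,230:330,::-1],(400,440),interpolation=2)
cv2.imwrite('pics/t6.png',np.hstack([a,b]))"
```

```text
t 20.15 stop-frame mm [  -8.8 -208.1  196.8] F [ 0.81 -0.06 -0.13] toolx deg -5.29 z [ 0.     0.001 -1.   ] open 0.8 q [ 0.55  0.36 -0.23  1.7   0.09  1.09 -1.37]
```

View pics/t6.png

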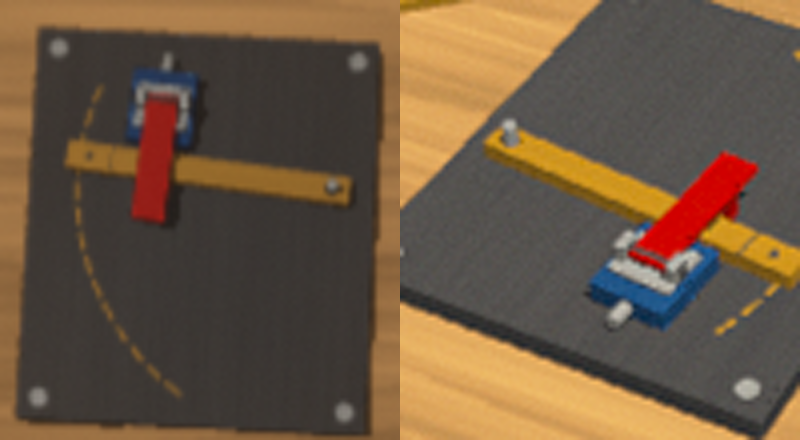

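The picture shows the keeper level over the bar at crop (155,160), its lip on the bar's far side, the bar still on the pin and against the pad, and the robot clear of everything.

```bash
python3 -c "
from workcell import ctrl;print(ctrl.finish_job())"
```

```text
the job is handed in; nothing more can be done
None
```

Job handed in at about 20 s: the bar was swung home and held against the pad for about 1.5 s at roughly 10 N (worked out from the push force), then the red keeper was closed fully over it, and the arm was clear of everything.

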